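Pull out the wide bead tray with the tray hook

ROBOT

A 6-joint arm with a two-finger parallel gripper is mounted at the origin on the work surface. World frame = base frame: x ahead of the robot, y to its left, z up, the work surface at z = 0. Lengths are in m, angles in rad, forces in N, time in s.
With the tool pointing down it reaches from about 0.3 to 0.85 m from the base axis. Payload 5.4 kg.
Tool frame: the origin (TCP) lies midway between the tips of the shut fingers; the grasp point (between the pads) lies 19 mm behind it; z points along the fingers, y is the line along which they close (so a half turn about z gives the same grasp; the last joint's range is limited). The gripper opens to 85 mm and grips with 20 to 120 N. Pads are 22 mm wide; open, the fingers measure 114 mm over their backs; the gripper's body (76 mm by 85 mm) begins 54 mm behind the grasp point. The pads swing forward as they close: fully open they stand 13 mm farther back than shut.
Start: joints at [-1.461, 0.158, 1.597, -0, 1.386, -0.21], TCP at [0.181, -0.546, 0.231] pointing down, gripper open.
Joint ranges: [-2.91, 2.91], [-0.94, 2.29], [0.18, 2.7], [-1.29, 4.43], [0.17, 2.64], [-3, 3]. Speed limits (rad/s): [2.57, 2.57, 3.14, 3.14, 3.14, 3.14].

INTERFACE

Orientations are given as a unit quaternion [x, y, z, w].
In Python, from workcell import arm gives the robot as it stands. The module is installed in compiled form; this text tells all that it offers.
- The arm moves only by the tool step_arm, never from a script. Its argument "plan" is a list that holds one entry, the list of rows, each a list of 7 numbers: the closure in counts, from 0 (fully open) to 255 (shut), then the shift along the tool's x, y, z in cm, then the turn, a rotation vector about the tool's x, y, z in rad. A call has 1 to 12 rows; each row is the pose to reach, as a shift and turn from the pose commanded when the call began, along the tool's axes at that moment; what a row does not reach only later rows make up. A row lasts 1/12 s, in which the tool goes at most 41.7 mm and 7.16 degrees, less where a joint would pass 70% of its speed; a pose out of reach is approached as far as the arm can. A call with a gripper value outside its range is refused whole. The fingers move at their own pace and stop on an object; "grip_force" is the grip in N (left out, the last holds). Time passes only in rows, so rows that repeat a pose let the fingers close. It gives the time, the measured TCP pose, the force, the opening and the grip force at its end, in the units of the state.
- arm.get_state(): the state, without advancing time (a new reading comes with each control period).
- arm.read_camera(name): name is "side" or "top"; returns (picture, depth): 420x560x3 uint8, red, green, blue; 420x560 float32, m along the optical axis (not along the pixel's ray), 0 where there is no reading.
- arm.calibration(name): a dict with "fx", "fy", "cx", "cy" (pixels), "k1" (the pictures are not rectified: a ray, as slopes to the right and down, at radius r is drawn at 1 + k1 r^2 times it, then the intrinsics apply), "extrinsics" (4x4, takes a point from camera to world coordinates). Camera axes: x right, y up, looking along -z (the intrinsics and any distortion apply to the point x, -y, -z); pixel columns grow to the right and rows downward; lengths in m; the calibration is good to about 2 mm. A picture is of the moment at which its call begins. calibration takes no time and is no camera call.
- arm.sign_off(): hands the job in; it is judged then, once.
Trained networks look in the newest picture that a camera, given by its name, has taken for a name from the list of things; names that differ only in an ending like _2 or _b are one class to them, and where a whole thing is asked for, a point or a joint stands for the part that bears it (a point fixed in the world has none). Each returns a list of dicts, best first, with "score" (0 to 1); they miss things now and then, are a little off and sometimes report something else, mostly with a low value. They report only what shows in the picture. A call takes as long as a camera call. They do not tell look-alikes from the thing itself.
- arm.search_frame(camera, thing): "xyz" ([x, y, z] in m, in the coordinates of the camera as it stood for that picture, good to about 4 mm: the middle of the surface that is visible of it).
- arm.masks_of(camera, thing): "mask" (420x560 bool, what is visible of it).
The state is a dict: "time_s": time; "joint_pos": joint angles; "joint_velocities": joint speeds; "effort": joint torques, N m; "ee_pos": TCP position; "ee_rot": TCP orientation; "ft_force": force on the tool from outside, world axes, zero at the start; "moment": the same for the moment, N m; "width": opening from 0.0 (shut) to 1.0 (fully open); "grip_force": force on a finger pad.
Only numpy, scipy, OpenCV 4.12 (cv2) and the standard library are available. Lean on these libraries where they do the work, as an engineer would, in place of code of your own. Each camera call takes 0.05 s, during which the arm holds its last target. There are 200 camera calls.

TASK

Take the tray hook off its wooden rest and use it to pull out the tray of the WIDER of the two bead boxes: put the hook's tip down into the finger hole of that tray's tongue and slide the tray out at least 6 cm. Then lay the hook back on its rest as it was, leaving the tray out. Do not touch the wide box or its tray with the gripper or the arm, and leave the narrower box's tray shut.

Things in the scene. Friction and masses are not known exactly. Their poses are not given: they have to be found in the camera images.
- hook: Tray hook, 90 g: dark wooden handle 110 x 18 x 20 mm (long, wide, high), lying level; an 8 mm steel rod leaves its front end and bends straight down. Origin: centre of the handle's underside; x along the handle to the rod, z up. The rod's upright leg is 85 mm ahead of the origin, its tip 41 mm below it. Grasp across the handle at mid-length, 10 mm above the origin. It starts on its rest.
- hook_tip (a point): Lowest point of the hook's down-turned rod (8 mm thick, round end). Axes as those of the hook.
- rest: Fixed wooden stand under the hook, base 96 x 66 x 10 mm; origin: centre of its underside, x along the handle. Two uprights 10 mm thick, 38 mm before and behind the origin (66 mm free between them for fingers), carry the handle's underside 58 mm above the table in notches 36 mm wide, 14 mm deep; the handle's top stands out 6 mm and it starts within 3 mm of centred.
- wide_box: The wider bead box, pale wood, 130 mm deep (x), 124 mm wide (y), 52 mm high, fixed. Origin: centre of its underside; its tray slides out of the front along -x, roughly towards the robot. The narrower box beside it is 76 mm wide, otherwise alike.
- wide_hole (a point): Centre of the finger hole of the wide box's tray, on the tongue's top face, 34 mm above the table; moves with the tray. The tongue is a level brown tab on the tray's front, 48 mm wide, 6 mm thick, sticking out 46 mm; the hole is round, 30 mm across, right through, centred 24 mm out from the tray's front; only the table lies beneath, 28 mm below. Axes as those of the wide box.
- wide_tray (a joint): How far the wide box's tray is out, m: 0 shut, 0.09 at the stop; starts 0 to 0.012. It slides with a steady drag of about 1.5 N and stays where it is left.
- narrow_hole (a point): Centre of the like finger hole of the narrower box's tray, which must stay shut; 34 mm above the table, axes as those of that box (-x out of its front).
There are look-alikes about, which are no part of the job. What is meant by the hook is not red, and is the larger of those in its own colour.

How it is judged:
By the outcome, as a careful person would: the job done as asked, in the order asked, and still so for the second after the job is handed in, with the robot touching nothing.
It also fails if it takes over 51 s, if anything falls off the work surface, if the arm or the gripper's body presses on something with over 40 N, if the wrist force passes 120 N, or if a joint passes its speed limit or range.

## Working session

There is one attempt and no reset: what is moved stays moved. The work goes in short steps, Python scripts to look and compute and a tool call to move; the robot and the scene stay as the last step left them, time stands still between calls to the robot, and variables do not carry over. Pictures are saved under pics/ and viewed, at most 10 in all, crops included, and the job is handed in when it is done.

Besides the shell and the picture viewer there is one more tool, called after ">>>" as name(argument=value, ...) on one line, values as JSON. step_arm: Moves the arm, as the interface text tells. Its arguments: {"type":"object","properties":{"plan":{"type":"array","items":{"type":"array","items":{"type":"array","items":{"type":"number"}}}},"grip_force":{"type":"number"}},"required":["plan"]}

```bash
mkdir -p pics; cat > h.py <<'E'
import numpy as np, cv2
from workcell import arm
def cam2w(c,p):
    E=np.array(arm.calibration(c)["extrinsics"]); return E[:3,:3]@np.array(p)+E[:3,3]
def cloud(c,depth):
    k=arm.calibration(c); v,u=np.mgrid[:420,:560]
    xd=(u-k["cx"])/k["fx"]; yd=(v-k["cy"])/k["fy"]; x,y=xd.copy(),yd.copy()
    for _ in range(8):
        s=1+k["k1"]*(x*x+y*y); x,y=xd/s,yd/s
    P=np.stack([x*depth,-y*depth,-depth],-1); E=np.array(k["extrinsics"])
    W=P@E[:3,:3].T+E[:3,3]; W[depth<=0]=np.nan; return W
def save(n,img): cv2.imwrite("pics/"+n,img[...,::-1])
E
python3 - <<'E'
from h import *
np.set_printoptions(precision=4,suppress=True)
for c in("top","side"):
    im,d=arm.read_camera(c); save(c+"1.png",im); np.save(c+"1.npy",d)
    print(c,arm.calibration(c))
    for t in("hook","hook_tip","rest","wide_box","wide_hole","narrow_hole"):
        for r in arm.search_frame(c,t): print(t,round(r["score"],2),cam2w(c,r["xyz"]))
print(arm.get_state())
E
```

```text
top {'fx': 433.43009898232094, 'fy': 433.43009898232094, 'cx': 278.5434286917659, 'cy': 215.02432722145298, 'k1': 0.03137960182134963, 'extrinsics': array([[-0.0295,  0.9989, -0.0372,  0.4961],
       [-0.9992, -0.0306, -0.0276, -0.1307],
       [-0.0287,  0.0364,  0.9989,  0.9618],
       [ 0.    ,  0.    ,  0.    ,  1.    ]])}
hook 0.93 [ 0.3348 -0.326   0.0168]
hook 0.74 [ 0.5462 -0.4552  0.0152]
hook 0.56 [ 0.5097 -0.2952  0.0789]
hook_tip 0.93 [ 0.3316 -0.3231  0.0171]
hook_tip 0.85 [ 0.5455 -0.4509  0.0143]
hook_tip 0.84 [ 0.5096 -0.2954  0.077 ]
rest 0.57 [ 0.503  -0.2759  0.0128]
wide_box 0.61 [ 0.7277 -0.0305  0.0513]
wide_hole 0.87 [ 0.6666 -0.02    0.0301]
narrow_hole 0.85 [0.6467 0.1592 0.0356]
side {'fx': 383.64208656105876, 'fy': 383.64208656105876, 'cx': 275.04661129516154, 'cy': 205.62608685979217, 'k1': 0.022560580026570434, 'extrinsics': array([[ 0.9787,  0.1585, -0.1308,  0.4086],
       [-0.2048,  0.6975, -0.6867, -0.7284],
       [-0.0176,  0.6988,  0.7151,  0.7043],
       [ 0.    ,  0.    ,  0.    ,  1.    ]])}
hook 0.84 [ 0.3317 -0.3254  0.0144]
hook 0.76 [ 0.5498 -0.4618  0.0131]
hook 0.65 [ 0.5115 -0.3012  0.0761]
hook_tip 0.67 [ 0.3297 -0.3249  0.0193]
hook_tip 0.66 [ 0.5498 -0.4601  0.0097]
hook_tip 0.61 [ 0.5086 -0.3031  0.0769]
rest 0.81 [ 0.5068 -0.3066  0.0117]
wide_box 0.58 [ 0.7326 -0.0583  0.0504]
wide_hole 0.85 [ 0.6646 -0.0343  0.034 ]
narrow_hole 0.82 [0.6515 0.1528 0.034 ]
{'time_s': 0.7, 'joint_pos': array([-1.4611,  0.1584,  1.597 ,  0.    ,  1.3862, -0.2101]), 'joint_velocities': array([ 0.0005, -0.0011,  0.0001, -0.0003,  0.0022,  0.0002]), 'effort': array([ -0.001 , -39.5917, -33.1639,  -0.0002,   0.0006,   0.    ]), 'ee_pos': array([ 0.1807, -0.5458,  0.2313]), 'ee_rot': array([0.9872, 0.1592, 0.    , 0.    ]), 'ft_force': array([-0.2174,  0.2588, -0.6443]), 'moment': array([ 0.0383,  0.0232, -0.0421]), 'grip_force': 0.0, 'width': 0.9982890123953924}
```

View pics/top1.png

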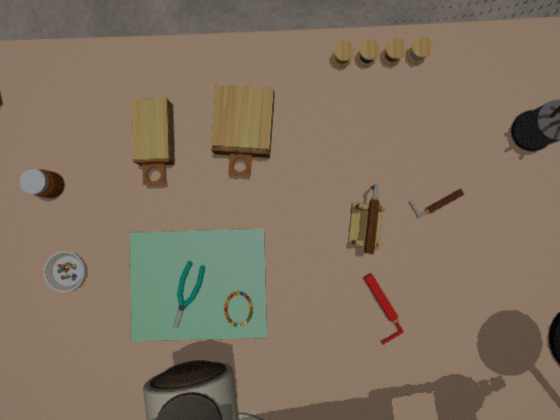

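View pics/side1.png

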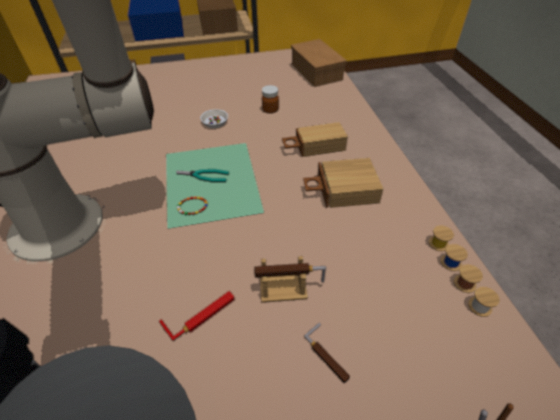

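The top picture shows the real hook on its rest at (372,226), with its rod pointing up the picture (+x). The wide box is at (243,120), its hole at (240,166), and the narrow box is at (152,130). The red hook and the small brown one are look-alikes. Next I'll fit the geometry.

```bash
cat > m.py <<'E'
from h import *
np.set_printoptions(precision=4,suppress=True)
def rect(W,sel):
    p=W[sel][:,:2]; r=cv2.minAreaRect((p*1000).astype(np.float32)); return np.round(r[0],1),np.round(r[1],1),round(r[2],1),len(p),np.round(np.median(W[sel][:,2]),4)
def near(W,x,y,r): return np.hypot(W[...,0]-x,W[...,1]-y)<r
def clean(m):
    n,l,s,_=cv2.connectedComponentsWithStats(m.astype(np.uint8)); return l==1+np.argmax(s[1:,4])
E
python3 - <<'E'
from m import *
for c in("top","side"):
    d=np.load(c+"1.npy"); W=cloud(c,d); z=W[...,2]; im=cv2.imread("pics/"+c+"1.png").astype(int)
    dark=im.sum(2)<330
    h=clean(near(W,.505,-.295,.1)&(z>.068)&(z<.09)&dark); print(c,"handle",rect(W,h))
    rod=near(W,.57,-.3,.06)&(z>.045)&(z<.09)&~h; print("rodpts",rect(W,rod))
    p=W[rod&(W[...,0]>.56)]; print(np.c_[p,im[rod&(W[...,0]>.56)]][:25])
    for n,x,y in(("wide",.745,-.03),("narrow",.73,.16)):
        b=clean(near(W,x,y,.12)&(z>.046)&(z<.058)); print(n,"top",rect(W,b))
    for n,x,y in(("wh",.665,-.028),("nh",.648,.156)):
        t=clean(near(W,x,y,.05)&(z>.027)&(z<.040)); print(n,rect(W,t))
        u=t.astype(np.uint8); cs,hi=cv2.findContours(u,cv2.RETR_CCOMP,cv2.CHAIN_APPROX_NONE)
        for q,hh in zip(cs,hi[0]):
            if hh[3]>=0 and len(q)>8:
                k=arm.calibration(c); (cu,cv),rr=cv2.minEnclosingCircle(q)
                z0=.034; E=np.array(k["extrinsics"]); a,b2=(cu-k["cx"])/k["fx"],(cv-k["cy"])/k["fy"]
                s=1+k["k1"]*(a*a+b2*b2); v=E[:3,:3]@np.array([a/s,-b2/s,-1]); print("hole",cu,cv,rr,E[:3,3]+v*(z0-E[2,3])/v[2])
E
```

```text
top handle (array([ 515.7, -297. ]), array([ 18.4, 142.6]), 81.6, 557, np.float64(0.0774))
rodpts (array([ 550.5, -296.5]), array([58.6, 57.3]), 29.3, 149, np.float64(0.068))
[[  0.5889  -0.3056   0.0698  96.     110.     129.    ]
 [  0.5887  -0.3073   0.0715  97.     111.     127.    ]
 [  0.589   -0.3053   0.0502  93.     105.     126.    ]
 [  0.5864  -0.3091   0.0725 102.     114.     130.    ]
 [  0.587   -0.3031   0.05    82.      95.     112.    ]
 [  0.5857  -0.303    0.0617  64.      71.      84.    ]
 [  0.5844  -0.3069   0.073  110.     112.     112.    ]
 [  0.5845  -0.3093   0.0711 103.     110.     117.    ]
 [  0.5846  -0.3024   0.0534  51.      57.      63.    ]
 [  0.5839  -0.3033   0.0596  46.      48.      50.    ]
 [  0.5822  -0.3064   0.075  116.     117.     120.    ]
 [  0.5824  -0.3091   0.0718 105.     108.     116.    ]
 [  0.583   -0.3034   0.0479  41.      41.      39.    ]
 [  0.5826  -0.3049   0.0511  45.      47.      49.    ]
 [  0.5805  -0.3049   0.072  109.     110.     112.    ]
 [  0.5803  -0.3066   0.0737 114.     118.     119.    ]
 [  0.5807  -
[... 2331 characters left out ...]
  134.     141.    ]
 [  0.5728  -0.3063   0.0709 135.     133.     140.    ]
 [  0.5744  -0.3076   0.0722 135.     133.     140.    ]
 [  0.5772  -0.3061   0.0692 133.     131.     137.    ]
 [  0.5785  -0.308    0.0715 130.     130.     135.    ]]
wide top (array([742.7, -35. ]), array([128.1, 130.3]), 84.6, 1694, np.float64(0.052))
narrow top (array([721.1, 162.7]), array([ 80.3, 137. ]), 88.8, 786, np.float64(0.0518))
wh (array([644.6, -27.3]), array([94.9, 47.3]), 84.5, 234, np.float64(0.0337))
hole 313.0 183.0 6.082862854003906 [ 0.6436 -0.0265  0.034 ]
nh (array([642., 154.]), array([73.7, 77.4]), 13.6, 202, np.float64(0.0336))
hole 290.5 142.0 5.500100135803223 [0.6281 0.1586 0.034 ]
```

>>> step_arm(plan=[[[0, 4, -1.4, 0.5, 0, 0, 0.05], [0, 8, -2.9, 1.5, 0, 0, 0.12], [0, 12, -4.3, 2.5, 0, 0, 0.18], [0, 16, -5.8, 3.5, 0, 0, 0.24], [0, 20, -7.2, 4.5, 0, 0, 0.3], [0, 24, -8.7, 5.5, 0, 0, 0.36], [0, 28, -10.1, 6.5, 0, 0, 0.42], [0, 32, -11.5, 7.2, 0, 0, 0.466], [0, 35, -12.6, 7.8, 0, 0, 0.466], [0, 37.5, -13.5, 8.1, 0, 0, 0.466], [0, 38.3, -13.8, 8.1, 0, 0, 0.466], [0, 38.3, -13.8, 8.1, 0, 0, 0.466]]], grip_force=60)

```text
time_s: 1.7
ee_pos: [0.5023, -0.2926, 0.15]
ee_rot: [0.997, -0.071, -0.0, -0.0]
ft_force: [-0.5, 0.6, -0.2]
width: 1.003
grip_force: 0.0
```

```bash
cat > t.py <<'E'
import sys
from h import *
from scipy.spatial.transform import Rotation as R
def to(x,y,z,yaw):
    s=arm.get_state(); Rm=R.from_quat(s["ee_rot"]); d=np.array([x,y,z])-s["ee_pos"]
    cy=np.degrees(np.arctan2(*Rm.as_matrix()[[1,0],0]))
    print("t",round(s["time_s"],2),"pos",s["ee_pos"].round(4),"yaw",cy.round(2),"zax",Rm.as_matrix()[:,2].round(4),"F",s["ft_force"].round(2),"w",round(s["width"],3))
    print("shift cm",(Rm.inv().apply(d)*100).round(2),"turn z",np.radians(cy-yaw).round(4))
if __name__=="__main__": to(*map(float,sys.argv[1:5]))
E
python3 t.py .5005 -.2945 .049 -8.4
python3 - <<'E'
from m import *
im,d=arm.read_camera("side"); W=cloud("side",d); z=W[...,2]; save("s2.png",cv2.resize(im[180:340,180:400],None,fx=3,fy=3))
E
```

```text
t 1.7 pos [ 0.5023 -0.2926  0.15  ] yaw -8.16 zax [-3.e-04  5.e-04 -1.e+00] F [-0.47  0.65 -0.16] w 1.003
shift cm [-0.14  0.22 10.1 ] turn z 0.0041
```

View pics/s2.png

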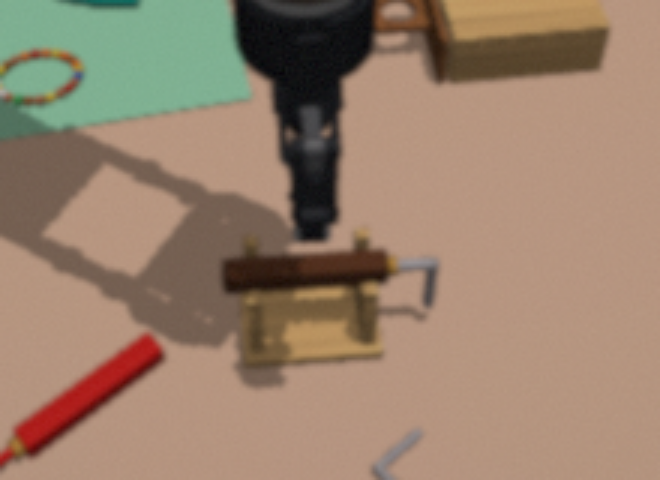

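The gripper, at (312,230) in the crop, hangs between the two uprights and over the middle of the handle. I'll descend and grasp.

>>> step_arm(plan=[[[0, -0.1, 0.2, 2.5, 0, 0, 0.004], [0, -0.1, 0.2, 5, 0, 0, 0.004], [0, -0.1, 0.2, 7, 0, 0, 0.004], [0, -0.1, 0.2, 8.5, 0, 0, 0.004], [0, -0.1, 0.2, 9.5, 0, 0, 0.004], [0, -0.1, 0.2, 10.1, 0, 0, 0.004], [0, -0.1, 0.2, 10.1, 0, 0, 0.004], [0, -0.1, 0.2, 10.1, 0, 0, 0.004]]])

```text
time_s: 2.42
ee_pos: [0.4997, -0.2972, 0.0501]
ee_rot: [0.997, -0.075, 0.0, 0.0]
ft_force: [-0.1, -0.3, 0.9]
width: 1.0
grip_force: 0.0
```

>>> step_arm(plan=[[[255, 0, 0, 0, 0, 0, 0], [255, 0, 0, 0, 0, 0, 0], [255, 0, 0, 0, 0, 0, 0], [255, 0, 0, 0, 0, 0, 0], [255, 0, 0, 0, 0, 0, 0], [255, 0, 0, 0, 0, 0, 0], [255, 0, 0, 0, 0, 0, 0], [255, 0, 0, 0, 0, 0, 0], [255, 0, 0, 0, 0, 0, 0], [255, 0, 0, 0, 0, 0, 0], [255, 0, 0, 0, 0, 0, 0], [255, 0, 0, 0, 0, 0, 0]]])

```text
time_s: 3.42
ee_pos: [0.5, -0.2964, 0.0497]
ee_rot: [0.997, -0.075, 0.0, 0.0]
ft_force: [0.5, 0.7, 6.2]
width: 0.198
grip_force: 59.2
```

```bash
python3 t.py .5005 -.2945 .12 -8.4
```

```text
t 3.42 pos [ 0.5    -0.2964  0.0497] yaw -8.6 zax [ 6.e-04 -4.e-04 -1.e+00] F [0.47 0.67 6.19] w 0.198
shift cm [ 0.03 -0.2  -7.03] turn z -0.0036
```

>>> step_arm(plan=[[[255, 0, 0, -0.5, 0, 0, 0], [255, 0, 0, -1.5, 0, 0, 0], [255, 0, 0, -3, 0, 0, 0], [255, 0, 0, -4.5, 0, 0, 0], [255, 0, 0, -6, 0, 0, 0], [255, 0, 0, -7, 0, 0, 0], [255, 0, 0, -7, 0, 0, 0], [255, 0, 0, -7, 0, 0, 0]]])

```text
time_s: 4.08
ee_pos: [0.4998, -0.2964, 0.1197]
ee_rot: [0.997, -0.075, 0.0, 0.0]
ft_force: [-0.1, 0.4, -0.7]
width: 0.2
grip_force: 58.7
```

```bash
python3 t.py .559 -.0135 .12 -5.8
python3 - <<'E'
from m import *
im,d=arm.read_camera("side"); save("s3.png",cv2.resize(im[130:340,180:400],None,fx=2.6,fy=2.6))
E
```

```text
t 4.08 pos [ 0.4998 -0.2964  0.1197] yaw -8.61 zax [ 5.e-04 -6.e-04 -1.e+00] F [-0.11  0.39 -0.72] w 0.2
shift cm [  1.62 -28.86  -0.05] turn z -0.049
```

View pics/s3.png

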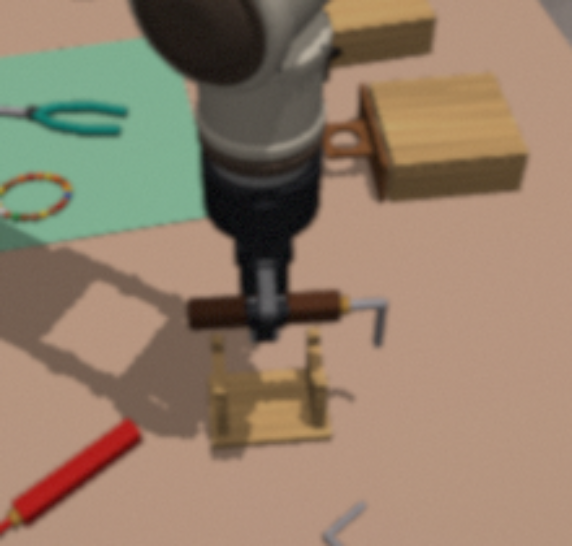

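The hook hangs level, held at mid-handle. I'll carry it over to the hole and check there before lowering.

>>> step_arm(plan=[[[255, 0.1, -1.5, 0, 0, 0, 0], [255, 0.3, -4.5, 0, 0, 0, 0], [255, 0.5, -8, 0, 0, 0, 0], [255, 0.7, -11.5, 0, 0, 0, 0], [255, 0.9, -15, 0, 0, 0, 0], [255, 1.1, -18.5, 0, 0, 0, 0], [255, 1.3, -22, 0, 0, 0, 0], [255, 1.4, -25, 0, 0, 0, 0], [255, 1.5, -27.3, 0, 0, 0, 0], [255, 1.6, -28.5, 0, 0, 0, 0], [255, 1.6, -29, 0, 0, 0, 0], [255, 1.6, -29, 0, 0, 0, 0]]])

```text
time_s: 5.13
ee_pos: [0.5584, -0.0111, 0.1186]
ee_rot: [0.997, -0.074, -0.001, -0.0]
ft_force: [0.8, -0.3, -0.5]
width: 0.197
grip_force: 58.7
```

```bash
python3 t.py .559 -.0123 .08 -8.6
python3 - <<'E'
from m import *
from t import to
for c in("top","side"):
    im,d=arm.read_camera(c); W=cloud(c,d)
    if c=="top": save("t4.png",cv2.resize(im[80:220,170:330],None,fx=3.5,fy=3.5))
    else: save("s4.png",cv2.resize(im[90:240,240:400],None,fx=3.5,fy=3.5))
    z=W[...,2]
    m=near(W,.643,-.025,.03)&(z>.085)&(z<.13); p=W[m]; print(c,"rod",len(p),p.min(0) if len(p) else 0,p.max(0) if len(p) else 0)
    if len(p): i=p[:,0]>.635; print(p[i][np.argsort(p[i][:,0])][-12:])
E
```

```text
t 5.13 pos [ 0.5584 -0.0111  0.1186] yaw -8.53 zax [-1.3e-03  1.0e-04 -1.0e+00] F [ 0.79 -0.31 -0.5 ] w 0.197
shift cm [0.08 0.11 3.86] turn z 0.0013
top rod 0 0 0
side rod 43 [ 0.64   -0.0306  0.09  ] [ 0.6472 -0.0234  0.1298]
[[ 0.6448 -0.0296  0.09  ]
 [ 0.6452 -0.0278  0.0917]
 [ 0.6455 -0.0282  0.1262]
 [ 0.6457 -0.0288  0.1205]
 [ 0.646  -0.0295  0.1118]
 [ 0.6462 -0.0286  0.1141]
 [ 0.6462 -0.0269  0.122 ]
 [ 0.6463 -0.0275  0.1164]
 [ 0.6466 -0.0294  0.1022]
 [ 0.6468 -0.0277  0.1071]
 [ 0.647  -0.0277  0.1039]
 [ 0.6472 -0.0284  0.0981]]
```

View pics/s4.png

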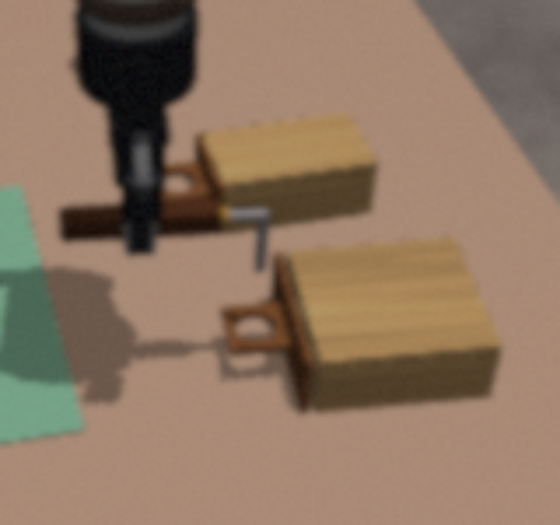

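View pics/t4.png

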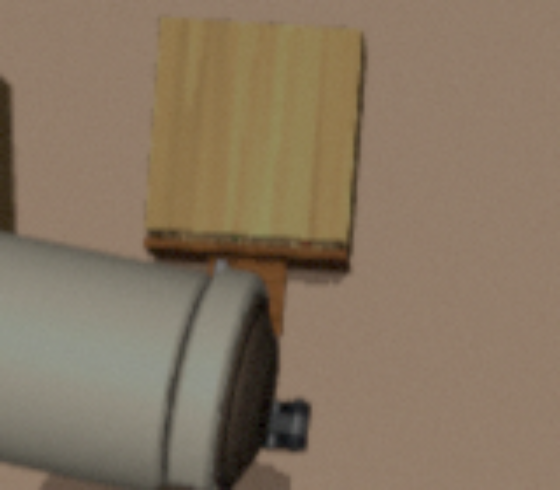

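The rod axis measures (0.643,-0.025), directly over the hole centre, with 11 mm of clearance all round. In the side crop the rod is at (262,240) and the hole at (253,325). I'll lower it.

>>> step_arm(plan=[[[255, 0, 0, 0.8, 0, 0, 0], [255, 0, 0, 2, 0, 0, 0], [255, 0, 0, 3.2, 0, 0, 0], [255, 0, 0, 4.2, 0, 0, 0], [255, 0, 0, 5, 0, 0, 0], [255, 0, 0, 5.7, 0, 0, 0], [255, 0, 0, 6.3, 0, 0, 0], [255, 0, 0, 6.8, 0, 0, 0], [255, 0, 0, 7.1, 0, 0, 0], [255, 0, 0, 7.1, 0, 0, 0], [255, 0, 0, 7.1, 0, 0, 0]]])

```text
time_s: 6.15
ee_pos: [0.5591, -0.0119, 0.0485]
ee_rot: [0.997, -0.075, 0.0, 0.0]
ft_force: [0.2, 0.3, -0.7]
width: 0.202
grip_force: 58.7
```

```bash
python3 - <<'E'
from t import *
s=arm.get_state(); p=s["ee_pos"]; to(p[0]-.078*.995,p[1]+.078*.101,p[2],-8.53)
im,d=arm.read_camera("side"); save("s5.png",cv2.resize(im[90:240,240:400],None,fx=3.5,fy=3.5))
E
```

```text
t 6.15 pos [ 0.5591 -0.0119  0.0485] yaw -8.6 zax [ 3.e-04 -1.e-04 -1.e+00] F [ 0.2   0.34 -0.66] w 0.202
shift cm [-7.79  0.38 -0.  ] turn z -0.0013
```

View pics/s5.png

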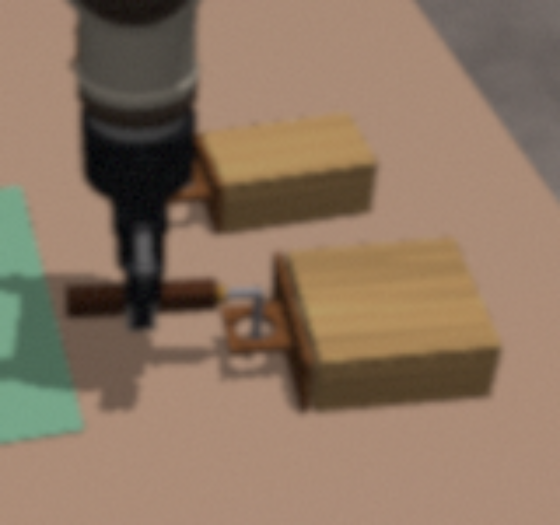

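The rod goes down into the hole at (258,328). I'll pull along the box's −x, then ease back so the rod stands free in the hole.

>>> step_arm(plan=[[[255, -0.3, 0, 0, 0, 0, 0], [255, -0.7, 0, 0, 0, 0, 0], [255, -1.1, 0.1, 0, 0, 0, 0], [255, -1.5, 0.1, 0, 0, 0, 0], [255, -2, 0.1, 0, 0, 0, 0], [255, -2.5, 0.1, 0, 0, 0, 0], [255, -3, 0.1, 0, 0, 0, 0], [255, -3.5, 0.2, 0, 0, 0, 0], [255, -4, 0.2, 0, 0, 0, 0], [255, -4.5, 0.2, 0, 0, 0, 0], [255, -5, 0.2, 0, 0, 0, 0], [255, -5.5, 0.3, 0, 0, 0, 0]]])

```text
time_s: 7.2
ee_pos: [0.5036, -0.0064, 0.0484]
ee_rot: [0.997, -0.075, 0.0, -0.0]
ft_force: [2.5, 0.7, -0.0]
width: 0.202
grip_force: 58.7
```

>>> step_arm(plan=[[[255, -0.5, 0, 0, 0, 0, 0], [255, -1, 0.1, 0, 0, 0, 0], [255, -1.5, 0.1, 0, 0, 0, 0], [255, -1.9, 0.1, 0, 0, 0, 0], [255, -2.2, 0.1, 0, 0, 0, 0], [255, -2.4, 0.1, 0, 0, 0, 0], [255, -2.4, 0.1, 0, 0, 0, 0], [255, -2.4, 0.1, 0, 0, 0, 0], [255, -2.4, 0.1, 0, 0, 0, 0]]])

```text
time_s: 7.95
ee_pos: [0.4797, -0.0039, 0.048]
ee_rot: [0.997, -0.075, -0.001, -0.0]
ft_force: [-0.3, -1.0, 0.1]
width: 0.199
grip_force: 58.6
```

>>> step_arm(plan=[[[255, 0.3, 0, 0, 0, 0, 0], [255, 0.6, 0, 0, 0, 0, 0], [255, 0.8, 0, 0, 0, 0, 0], [255, 0.8, 0, 0, 0, 0, 0]]])

```text
time_s: 8.28
ee_pos: [0.4887, -0.0054, 0.0483]
ee_rot: [0.997, -0.075, 0.0, 0.0]
ft_force: [0.1, -0.3, -1.3]
width: 0.199
grip_force: 58.6
```

```bash
python3 - <<'E'
from t import *
s=arm.get_state(); to(.5,-.2964,.12,-8.6)
im,d=arm.read_camera("side"); save("s6.png",cv2.resize(im[90:240,220:400],None,fx=3.5,fy=3.5))
E
```

```text
t 8.28 pos [ 0.4887 -0.0054  0.0483] yaw -8.6 zax [ 3.e-04 -1.e-04 -1.e+00] F [ 0.1  -0.35 -1.28] w 0.199
shift cm [ 5.48 28.61 -7.16] turn z -0.0001
```

View pics/s6.png

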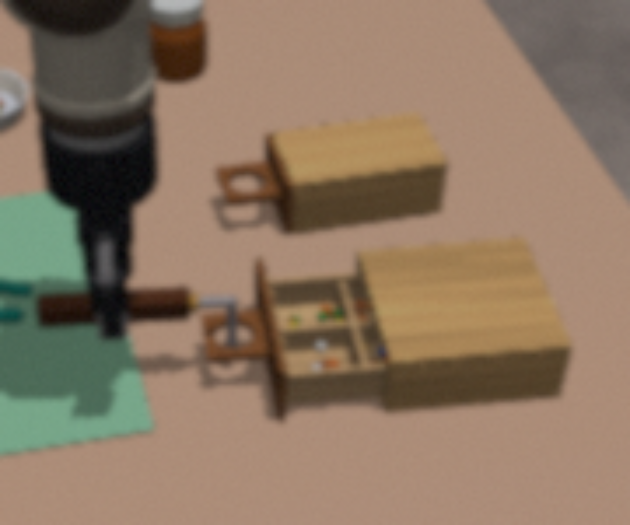

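The tray is well out, with its front at about (268,335), and the rod stands free in the hole at (235,325). I'll lift and measure.

>>> step_arm(plan=[[[255, 0, 0, -0.5, 0, 0, 0], [255, 0, 0, -1.5, 0, 0, 0], [255, 0, 0, -3, 0, 0, 0], [255, 0, 0, -4.5, 0, 0, 0], [255, 0, 0, -6, 0, 0, 0], [255, 0, 0, -7.2, 0, 0, 0], [255, 0, 0, -7.2, 0, 0, 0], [255, 0, 0, -7.2, 0, 0, 0]]])

```text
time_s: 9.0
ee_pos: [0.4888, -0.0054, 0.1215]
ee_rot: [0.997, -0.075, 0.001, 0.0]
ft_force: [-0.1, -0.5, -0.8]
width: 0.202
grip_force: 58.6
```

>>> step_arm(plan=[[[255, 0.3, 1.5, 0, 0, 0, 0], [255, 0.9, 4.5, 0, 0, 0, 0], [255, 1.5, 8, 0, 0, 0, 0], [255, 2.2, 11.5, 0, 0, 0, 0], [255, 2.9, 15, 0, 0, 0, 0], [255, 3.5, 18.5, 0, 0, 0, 0], [255, 4.2, 22, 0, 0, 0, 0], [255, 4.8, 25, 0, 0, 0, 0], [255, 5.2, 27, 0, 0, 0, 0], [255, 5.5, 28.2, 0, 0, 0, 0], [255, 5.5, 28.6, 0, 0, 0, 0], [255, 5.5, 28.6, 0, 0, 0, 0]]])

```text
time_s: 10.0
ee_pos: [0.4992, -0.2961, 0.1195]
ee_rot: [0.997, -0.075, -0.001, -0.001]
ft_force: [-0.5, 0.5, -1.2]
width: 0.202
grip_force: 58.7
```

>>> step_arm(plan=[[[255, 0, 0, 0, 0, 0, 0], [255, 0, 0, 0, 0, 0, 0], [255, 0, 0, 0, 0, 0, 0]]])

```text
time_s: 10.25
ee_pos: [0.4997, -0.2949, 0.1202]
ee_rot: [0.997, -0.074, -0.0, -0.0]
ft_force: [-0.1, -0.1, 0.3]
width: 0.203
grip_force: 58.7
```

```bash
python3 t.py .5 -.2964 .0497 -8.6; python3 - <<'E'
from m import *
for c in("side","top"):
    im,d=arm.read_camera(c); W=cloud(c,d); z=W[...,2]
    if c=="side": save("s7.png",cv2.resize(im[130:340,200:420],None,fx=2.6,fy=2.6))
    t=clean(near(W,.575,-.018,.045)&(z>.028)&(z<.040)); print(c,rect(W,t))
    for n in("wide_hole","narrow_hole"):
        for r in arm.search_frame(c,n)[:2]: print(n,r["score"],cam2w(c,r["xyz"]))
E
```

```text
t 10.25 pos [ 0.4997 -0.2949  0.1202] yaw -8.52 zax [-3.e-04  6.e-04 -1.e+00] F [-0.1  -0.1   0.33] w 0.203
shift cm [0.05 0.15 7.05] turn z 0.0013Traceback (most recent call last):
  File "<stdin>", line 5, in <module>
  File "m.py", line 7, in clean
    n,l,s,_=cv2.connectedComponentsWithStats(m.astype(np.uint8)); return l==1+np.argmax(s[1:,4])
                                                                              ~~~~~~~~~^^^^^^^^^
    return _wrapfunc(a, 'argmax', axis=axis, out=out, **kwds)
    return bound(*args, **kwds)
ValueError: attempt to get argmax of an empty sequence
```

View pics/s7.png

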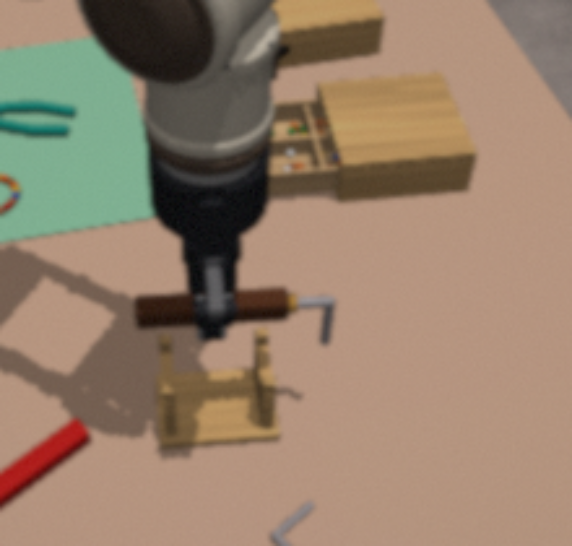

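The view matches the lift-off view: the hook is level above the rest and the handle spans (138–288, 305). The commanded shifts sum to zero sideways and −7.1 cm in height, so I'll lower exactly 7.1 cm.

>>> step_arm(plan=[[[255, 0, 0, 1, 0, 0, 0], [255, 0, 0, 2.2, 0, 0, 0], [255, 0, 0, 3.5, 0, 0, 0], [255, 0, 0, 4.6, 0, 0, 0], [255, 0, 0, 5.5, 0, 0, 0], [255, 0, 0, 6.1, 0, 0, 0], [255, 0, 0, 6.5, 0, 0, 0], [255, 0, 0, 6.8, 0, 0, 0], [255, 0, 0, 7, 0, 0, 0], [255, 0, 0, 7.1, 0, 0, 0], [255, 0, 0, 7.1, 0, 0, 0], [255, 0, 0, 7.1, 0, 0, 0]]])

```text
time_s: 11.3
ee_pos: [0.5, -0.2966, 0.0498]
ee_rot: [0.997, -0.075, 0.0, 0.0]
ft_force: [-0.4, -0.0, -0.6]
width: 0.2
grip_force: 58.9
```

```bash
python3 t.py .5 -.2964 .0497 -8.6
```

```text
t 11.3 pos [ 0.5    -0.2966  0.0498] yaw -8.61 zax [ 9.e-04 -8.e-04 -1.e+00] F [-0.45 -0.   -0.64] w 0.2
shift cm [-0.   -0.02  0.01] turn z -0.0001
```

>>> step_arm(plan=[[[255, 0, 0, 0.1, 0, 0, 0], [255, 0, 0, 0.1, 0, 0, 0], [200, 0, 0, 0.1, 0, 0, 0], [180, 0, 0, 0.1, 0, 0, 0], [160, 0, 0, 0.1, 0, 0, 0], [120, 0, 0, 0.1, 0, 0, 0], [60, 0, 0, 0.1, 0, 0, 0], [0, 0, 0, 0.1, 0, 0, 0], [0, 0, 0, 0.1, 0, 0, 0], [0, 0, 0, 0.1, 0, 0, 0], [0, 0, 0, 0.1, 0, 0, 0], [0, 0, 0, 0.1, 0, 0, 0]]])

```text
time_s: 12.3
ee_pos: [0.4997, -0.2962, 0.0483]
ee_rot: [0.997, -0.075, -0.0, -0.0]
ft_force: [-0.7, -0.0, 0.6]
width: 0.996
grip_force: 0.0
```

>>> step_arm(plan=[[[0, 0, 0, -0.5, 0, 0, 0], [0, 0, 0, -1.5, 0, 0, 0], [0, 0, 0, -3, 0, 0, 0], [0, 0, 0, -5, 0, 0, 0], [0, 0, 0, -7.5, 0, 0, 0], [0, 0, 0, -10, 0, 0, 0], [0, -3, 1, -12, 0, 0, 0], [0, -7, 3, -14, 0, 0, 0], [0, -11, 6, -15, 0, 0, 0], [0, -15, 9, -15, 0, 0, 0], [0, -18, 11, -15, 0, 0, 0], [0, -18, 11, -15, 0, 0, 0]]])

```text
time_s: 13.3
ee_pos: [0.302, -0.38, 0.2001]
ee_rot: [0.997, -0.076, -0.0, 0.002]
ft_force: [-1.1, -0.1, -0.0]
width: 1.0
grip_force: 0.0
```

```bash
python3 t.py .5 -.2964 .0497 -8.6; python3 - <<'E'
from m import *
for c in("side","top"):
    im,d=arm.read_camera(c); W=cloud(c,d); z=W[...,2]; save(c+"8.png",im)
    dark=im.astype(int).sum(2)<330
    try: print(c,"handle",rect(W,clean(near(W,.505,-.295,.1)&(z>.068)&(z<.09)&dark)))
    except Exception as e: print(e)
    for n in("wide_hole","narrow_hole"):
        for r in arm.search_frame(c,n)[:2]: print(c,n,r["score"],cam2w(c,r["xyz"]))
    try: print("narrow tongue",rect(W,clean(near(W,.648,.156,.05)&(z>.027)&(z<.040))))
    except Exception as e: print(e)
E
```

```text
t 13.3 pos [ 0.302  -0.38    0.2001] yaw -8.75 zax [-3.0e-04 -3.2e-03 -1.0e+00] F [-1.09 -0.06 -0.04] w 1.0
shift cm [ 18.29 -11.33  15.01] turn z -0.0026
side handle (array([ 503.2, -303.9]), array([ 29.7, 112.5]), 79.2, 547, np.float64(0.0774))
side wide_hole 0.74 [ 0.6331 -0.0258  0.0255]
side narrow_hole 0.73 [0.6526 0.1532 0.0323]
narrow tongue (array([639.7, 150. ]), array([68.1, 86. ]), 25.8, 208, np.float64(0.0335))
top handle (array([ 515.8, -298.8]), array([ 19.2, 143. ]), 81.4, 558, np.float64(0.0775))
top wide_hole 0.84 [ 0.6332 -0.02    0.0222]
top narrow_hole 0.7 [0.6434 0.1589 0.0358]
narrow tongue (array([641.7, 153.6]), array([73.6, 79.3]), 15.0, 404, np.float64(0.0335))
```

View pics/side8.png

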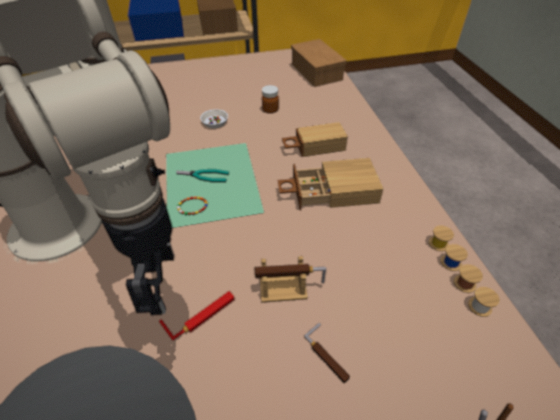

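The side picture shows the hook on its rest at (283,270), the wide tray out with its hole at (288,187), and the narrow tray unchanged at (291,142). The arm is clear. I'll do one quick check on the tray travel, then hand in.

```bash
python3 - <<'E'
from m import *
im,d=arm.read_camera("top"); W=cloud("top",d); z=W[...,2]
t=clean(near(W,.575,-.018,.05)&(z>.028)&(z<.040)&(W[...,0]<.59)); p=W[t]
out=.7425-.111*.995-p[:,0].min(); print("tray out ~",out,rect(W,t))
if out>.065: print(arm.sign_off())
E
```

```text
tray out ~ 0.08201066242692479 (array([571.6, -16.9]), array([48.2, 39.7]), 84.4, 254, np.float64(0.0336))
the job is handed in; nothing more can be done
None
```

The job is handed in: the wide box's tray is out about 8 cm, the hook is back on its rest within about 2 mm of where it lay, and the narrow tray's tongue measured the same as at the start.

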